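# Pack the power-supply spares kit

### The job

Pack the orange spares tray: put the four tested parts with a green sticker - the capacitor, the relay, the fan and the rectifier on its heatsink - each right side up and right down into the recess cut for its own shape, setting them down rather than dropping them. Leave the capacitor and the fan with a red (faulty) sticker standing where they are.

Things in the scene. Friction and masses are not known exactly. Their poses are not given: they have to be found in the camera images.
- capacitor: Good capacitor: dark blue upright cylinder, diameter 50 mm, can 62 mm high, with two small metal screw terminals on top (70 mm over all), GREEN round sticker on its black top. Stands on the table. Origin: centre of its underside, z up. About 0.19 kg.
- relay: Good plug-in relay: upright block 36 x 36 mm, 54 mm high, black base and clear cover with a copper coil inside, GREEN round sticker in the middle of its top. Stands on the table. Origin: centre of its underside, z up, x and y square to its sides. About 0.09 kg.
- fan: Good cooling fan: black square frame 60 x 60 mm, 38 mm high, lying flat with the blades facing up, GREEN round sticker on its hub. Origin: centre of its underside, z up, x and y square to its sides. About 0.13 kg.
- rectifier: Good rectifier: silver finned aluminium heatsink 80 mm long (along its x) x 46 mm wide (along its y) x 32 mm high, with a black block 29 x 29 mm and 10 mm high bolted on the middle of its top (42 mm over all), GREEN round sticker on the block. The long sides are flat and can be gripped across the 46 mm. Origin: centre of its underside, z up. About 0.22 kg.
- capacitor_red: Faulty capacitor, same as the good one but with a RED sticker on top; to be left alone. Diameter 50 mm, 70 mm high. Origin: centre of its underside.
- fan_red: Faulty fan, same as the good one but with a RED sticker on its hub; to be left alone. 60 x 60 x 38 mm high. Origin: centre of its underside.
- inlay_capacitor: Dark grey plate 117 x 117 x 15 mm, one of four that lie two by two in the fixed orange tray (254 mm square, rim 24 mm above the table) in changing order. ROUND recess in its middle, diameter 66 mm, 12 mm deep, yellow floor: for the capacitor. Origin: centre of the plate's underside, 4 mm above the table, z up; recess floor 3 mm above the origin, plate top 15 mm above it.
- inlay_relay: Plate like the other inlays (117 x 117 x 15 mm), with the SMALL SQUARE recess 52 x 52 mm, 12 mm deep, yellow floor, in its middle, sides along x and y: for the relay. Origin: centre of the plate's underside, 4 mm above the table, z up; recess floor 3 mm above the origin, plate top 15 mm above it.
- inlay_fan: Plate like the other inlays (117 x 117 x 15 mm), with the LARGE SQUARE recess 76 x 76 mm, 12 mm deep, yellow floor, in its middle, sides along x and y: for the fan. Origin: centre of the plate's underside, 4 mm above the table, z up; recess floor 3 mm above the origin, plate top 15 mm above it.
- inlay_rectifier: Plate like the other inlays (117 x 117 x 15 mm), with the LONG recess 96 mm (along x) x 62 mm (along y), 12 mm deep, yellow floor, in its middle: for the rectifier. Origin: centre of the plate's underside, 4 mm above the table, z up; recess floor 3 mm above the origin, plate top 15 mm above it.

How it is judged:
By the outcome, as a careful person would: the job done as asked, in the order asked, and still so for the second after the job is handed in, with the robot touching nothing.
It also fails if it takes over 109 s, if anything falls off the work surface, if the arm or the gripper's body presses on something with over 40 N, if the wrist force passes 120 N, or if a joint passes its speed limit or range.

### The arm

A 7-joint arm with a two-finger parallel gripper is mounted at the origin on the work surface. World frame = base frame: x ahead of the robot, y to its left, z up, the work surface at z = 0. Lengths are in m, angles in rad, forces in N, time in s.
With the tool pointing down it reaches from about 0.425 to 0.875 m from the base axis. Payload 4.7 kg.
Tool frame: the origin (TCP) lies midway between the tips of the shut fingers; the grasp point (between the pads) lies 19 mm behind it; z points along the fingers, x is the direction in which the jaws open and shut, and the axes are right-handed (so a half turn about z gives the same grasp; the last joint's range is limited). The gripper opens to 87 mm and grips with 3 to 60 N. Pads are 19 mm wide; open, the fingers measure 117 mm over their backs; the gripper's body (75 mm by 190 mm) begins 51 mm behind the grasp point.
Start: joints at [-1.289, 0.321, -0.07, 1.45, 0.023, 1.371, -0.057], TCP at [0.172, 0.627, 0.223] pointing down, gripper open.
Joint ranges: [-2.86, 2.86], [-0.3, 2.09], [-1.38, 1.24], [0.06, 2.45], [-1.56, 4.7], [0.09, 2.05], [-2.69, 2.69]. Speed limits (rad/s): [2.57, 2.57, 3.14, 3.14, 3.14, 3.14, 3.14].

### API

Orientations are given as a rotation vector (axis times angle).
In Python, from bench import get_state, eyes, ticket gives the robot as it stands.
- The arm moves only by the tool carry_out, never from a script. Its argument "motion" is a list of rows, each a list of 2 entries, a list of its own where there are three numbers: the shift along the world's x, y, z in m, then the turn about the world's z in rad. A call has 1 to 20 rows; each row is the pose to reach, as a shift and turn from the pose commanded when the call began; what a row does not reach only later rows make up. A row lasts 1/10 s, in which the tool goes at most 50 mm and 8.59 degrees, less where a joint would pass 70% of its speed; a pose out of reach is approached as far as the arm can. A call with a gripper value outside its range is refused whole. "grip" is the gripper command: -1 is fully open, 1 is shut, values between are in proportion, set as the call begins (left out, the last holds). The fingers move at their own pace and stop on an object; "squeeze" is the grip in N (left out, the last holds). Time passes only in rows, so rows that repeat a pose let the fingers close. It gives the time, the measured TCP pose, the force and the opening at its end, in the units of the state.
- get_state(): the state, without advancing time (a new reading comes with each control period).
- eyes.get_image(name): name is "side" or "top" or "wrist"; returns a dict with "pixels" (384x512x3 uint8, blue, green, red), "mtx" (3x3 intrinsics, pixels), "extrinsics" (4x4, takes a point from camera to world coordinates). Camera axes: x right, y down, z forward; pixel columns grow to the right and rows downward; lengths in m; the calibration is good to about 2 mm. The wrist camera is an equidistant fisheye: a pixel r from the principal point sees the ray r / f radians off the axis. A picture is of the moment at which its call begins. There is no depth.
- ticket.close_job(): hands the job in, once; it reports no verdict.
The state is a dict: "time": time; "joint_positions": joint angles; "qd": joint speeds; "joint_torque": joint torques, N m; "position": TCP position; "tool_rot": TCP orientation; "ft_force": force on the tool from outside, world axes, zero at the start; "torque": the same for the moment, N m; "grip_width": opening from 0.0 (shut) to 1.0 (fully open).
Only numpy, scipy, OpenCV 4.12 (cv2) and the standard library are available. Lean on these libraries where they do the work, as an engineer would, in place of code of your own. Each camera call takes 0.05 s, during which the arm holds its last target. There are 200 camera calls.

## Working session

There is one attempt and no reset: what is moved stays moved. The work goes in short steps, Python scripts to look and compute and a tool call to move; the robot and the scene stay as the last step left them, time stands still between calls to the robot, and variables do not carry over. Pictures are saved under pics/ and viewed, about 12 in all and at most 16, crops included, and the job is handed in when it is done.

Besides the shell and the picture viewer there is one more tool, called after "Call:" by a JSON object that holds its "api" and its "payload", one argument or row to a line. carry_out: Moves the arm, as the interface text tells. Its arguments: {"type":"object","properties":{"motion":{"type":"array","items":{"type":"array"}},"grip":{"type":"number"},"squeeze":{"type":"number"}},"required":["motion"]}

```bash
ls; mkdir -p pics; python3 - <<'E'
from bench import get_state, eyes
import cv2, numpy as np
s=get_state();print(s)
for n in("top","side","wrist"):
    d=eyes.get_image(n);cv2.imwrite(f"pics/a_{n}.png",d["pixels"]);print(n,d["mtx"].tolist(),np.round(d["extrinsics"],3).tolist())
E
```

```text
pics
{'time': 0.0, 'joint_positions': array([-1.28889765,  0.32180959, -0.07010283,  1.45167268,  0.02262289,
        1.37082104, -0.05689937]), 'qd': array([-0.00118257, -0.00117701, -0.00019281,  0.00057538,  0.00083495,
       -0.00025412, -0.0007121 ]), 'joint_torque': array([ 5.33572202e-04, -4.91270041e+01, -4.03928831e-01, -3.12535214e+01,
       -6.40128320e-02,  4.33974189e-02,  1.66256959e-04]), 'position': array([0.17189315, 0.62627663, 0.22147155]), 'tool_rot': array([ 2.49706813e+00,  1.90429895e+00, -2.28582607e-03]), 'ft_force': array([ 0.21879842, -0.21365552, -0.00433246]), 'torque': array([-0.0118875 ,  0.06773785, -0.01604397]), 'grip_width': 1.0018932482723963}
top [[355.73800625599984, 0.0, 257.8924930329902], [0.0, 355.73800625599984, 193.6457777120604], [0.0, 0.0, 1.0]] [[-0.021, -0.99, 0.142, 0.383], [-1.0, 0.02, -0.01, -0.005], [0.007, -0.142, -0.99, 1.122], [0.0, 0.0, 0.0, 1.0]]
side [[397.6771872200471, 0.0, 255.73152290538522], [0.0, 397.6771872200471, 196.10548755113965], [0.0, 0.0, 1.0]] [[0.986, -0.098, 0.132, 0.39], [-0.164, -0.61, 0.775, -0.799], [0.005, -0.786, -0.618, 0.691], [0.0, 0.0, 0.0, 1.0]]
wrist [[297.3186396354542, 0.0, 256.862012941891], [0.0, 297.3186396354542, 189.0584042549014], [0.0, 0.0, 1.0]] [[0.264, 0.922, 0.283, 0.094], [0.965, -0.251, -0.081, 0.649], [-0.003, 0.295, -0.956, 0.384], [0.0, 0.0, 0.0, 1.0]]
```

View pics/a_top.png

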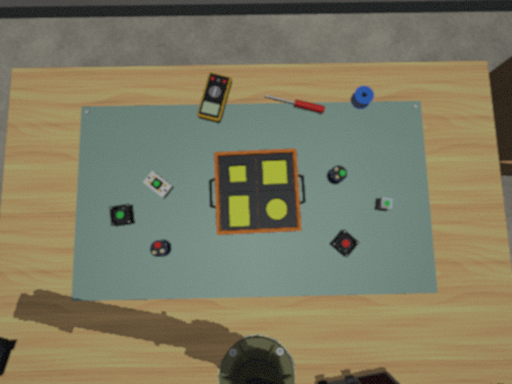

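View pics/a_side.png

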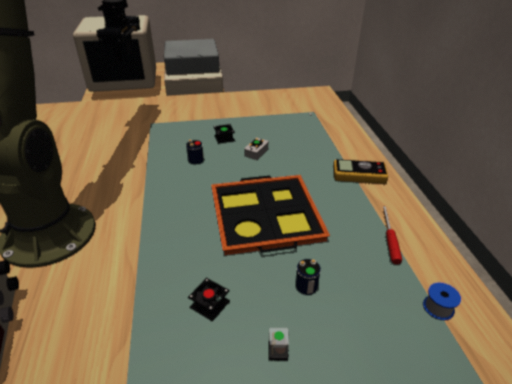

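Top view: the tray is centred near (258,191). Good fan is at (121,215), rectifier (157,183), capacitor (338,174) and relay (385,203). Red capacitor is at (160,248) and red fan at (345,243). The side view shows the same layout.

```bash
cat > h.py <<'E'
import cv2, numpy as np
from bench import get_state, eyes
def cast(d,uv,z,fish=False):
    K=d["mtx"];E=d["extrinsics"];x=(uv[0]-K[0,2])/K[0,0];y=(uv[1]-K[1,2])/K[1,1]
    if fish:
        r=np.hypot(x,y)+1e-12;v=np.array([x/r*np.sin(r),y/r*np.sin(r),np.cos(r)])
    else: v=np.array([x,y,1.])
    v=E[:3,:3]@v; o=E[:3,3]; return o+v*(z-o[2])/v[2]
def mask(img,c):
    h=cv2.cvtColor(img,cv2.COLOR_BGR2HSV)
    lo,hi=dict(green=((50,120,60),(75,255,255)),yellow=((22,120,90),(38,255,255)),red=((0,150,80),(6,255,255)))[c]
    return cv2.inRange(h,lo,hi)
def blobs(img,c,amin=15):
    cs,_=cv2.findContours(mask(img,c),cv2.RETR_EXTERNAL,cv2.CHAIN_APPROX_NONE)
    return [k for k in cs if cv2.contourArea(k)>=amin]
def cen(k):
    m=cv2.moments(k);return np.array([m["m10"],m["m01"]])/m["m00"]
def rect(d,k,z,fish=False):
    """min-area rectangle of a contour in world mm: centre, sizes, angle of the long side (rad)"""
    P=np.array([cast(d,p[0],z,fish)[:2] for p in k])*1000
    (c,s,a)=cv2.minAreaRect(P.astype(np.float32))
    if s[0]<s[1]: s=s[::-1];a+=90
    return np.round(c,1),np.round(s,1),round(np.radians(a),3)
E
python3 - <<'E'
from h import *
d={n:eyes.get_image(n) for n in("top","side")}
for n in d:
    i=d[n]["pixels"]
    for k in blobs(i,"yellow",100): print(n,"Y",cen(k).round(1),rect(d[n],k,.007),cv2.contourArea(k))
    for c in("green","red"):
        for k in blobs(i,c,8):
            p=cen(k); print(n,c,p.round(1),cv2.contourArea(k),[(z,(cast(d[n],p,z)[:2]*1000).round(0).tolist()) for z in (.038,.042,.054,.062)])
i=d["top"]["pixels"]
a=cv2.resize(i[150:265,100:220],None,fx=5,fy=5,interpolation=cv2.INTER_CUBIC)[:, :400]
b=cv2.resize(i[150:265,320:400],None,fx=5,fy=5,interpolation=cv2.INTER_CUBIC)
cv2.imwrite("pics/b.png",np.hstack([a,b]))
E
```

```text
top Y [276.4 208.6] (array([494.1, -73.8]), array([66.4, 66.2]), np.float64(3.121)) 342.0
top Y [238.7 210.6] (array([490.3,  45.8]), array([98.2, 66. ]), np.float64(3.133)) 604.5
top Y [237.3 173.4] (array([609.1,  48.7]), array([55. , 54.2]), np.float64(1.643)) 253.5
top Y [274.3 171.8] (array([611.3, -70.7]), array([79.9, 78.1]), np.float64(1.552)) 555.0
top green [119.7 214.5] 43.5 [(0.038, [482.0, 406.0]), (0.042, [482.0, 404.0]), (0.054, [481.0, 400.0]), (0.062, [480.0, 397.0])]
top green [386.6 202.5] 8.0 [(0.038, [503.0, -411.0]), (0.042, [502.0, -410.0]), (0.054, [501.0, -405.0]), (0.062, [500.0, -402.0])]
top green [156. 183.] 28.5 [(0.038, [577.0, 297.0]), (0.042, [577.0, 296.0]), (0.054, [574.0, 293.0]), (0.062, [573.0, 291.0])]
top green [342.2 172.5] 26.0 [(0.038, [599.0, -279.0]), (0.042, [598.0, -278.0]), (0.054, [596.0, -275.0]), (0.062, [594.0, -273.0])]
top red [157.3 244.7] 16.5 [(0.038, [389.0, 290.0]), (0.042, [389.0, 289.0]), (0.054, [389.0, 286.0]), (0.062, [389.0, 283.0])]
top red [345.8 242.9] 24.5 [(0.038, [382.0, -278.0]), (0.042, [382.0, -277.0]), (0.054,
[... 769 characters left out ...]
597.0, -267.0]), (0.062, [594.0, -274.0])]
side green [256.2 141.7] 10.5 [(0.038, [577.0, 299.0]), (0.042, [576.0, 293.0]), (0.054, [573.0, 273.0]), (0.062, [570.0, 259.0])]
side green [223.6 128.5] 13.5 [(0.038, [482.0, 403.0]), (0.042, [482.0, 396.0]), (0.054, [480.0, 373.0]), (0.062, [479.0, 359.0])]
side red [208.2 293. ] 69.0 [(0.038, [382.0, -278.0]), (0.042, [382.0, -282.0]), (0.054, [382.0, -291.0]), (0.062, [382.0, -297.0])]
side red [393.4 245. ] 246.0 [(0.038, [812.0, -210.0]), (0.042, [810.0, -214.0]), (0.054, [802.0, -224.0]), (0.062, [797.0, -232.0])]
side red [196.9 142.6] 10.5 [(0.038, [389.0, 324.0]), (0.042, [389.0, 317.0]), (0.054, [389.0, 296.0]), (0.062, [389.0, 283.0])]
```

View pics/b.png

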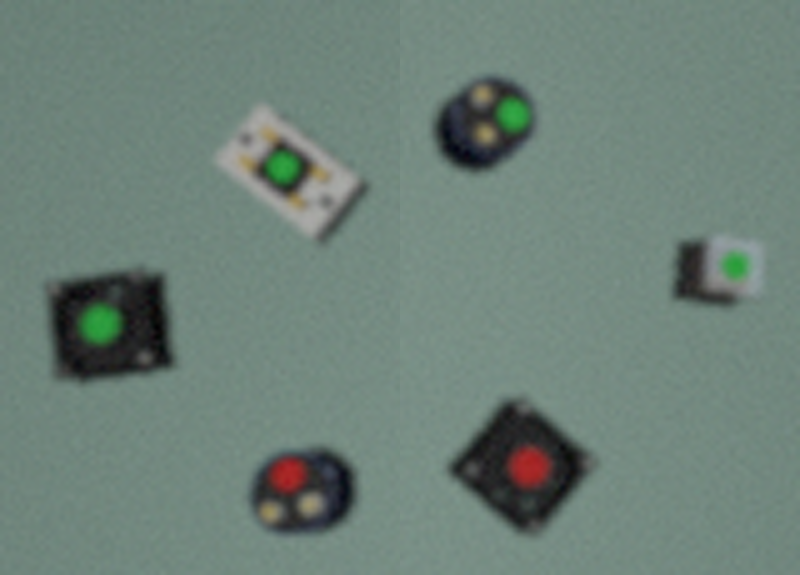

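Five of the seven parts stand out clearly in the crop. The sticker positions from the two views agree at the expected heights to about 5 mm. I'm setting out for the capacitor, at about (0.594, -0.268).

Call:
{"api": "carry_out", "payload": {
  "motion": [
    [[0.33,-0.23,0.0],-0.9],
    [[0.33,-0.23,0.0],-0.9],
    [[0.33,-0.23,0.0],-0.9],
    [[0.33,-0.23,0.0],-0.9],
    [[0.33,-0.23,0.0],-0.9],
    [[0.33,-0.23,0.0],-0.9],
    [[0.33,-0.23,0.0],-0.9],
    [[0.33,-0.23,0.0],-0.9],
    [[0.42,-0.89,0.0],-1.7],
    [[0.42,-0.89,0.0],-1.7],
    [[0.42,-0.89,0.0],-1.7],
    [[0.42,-0.89,0.0],-1.7],
    [[0.42,-0.89,0.0],-1.7],
    [[0.42,-0.89,0.0],-1.7],
    [[0.42,-0.89,0.0],-1.7],
    [[0.42,-0.89,0.0],-1.7],
    [[0.42,-0.89,0.0],-1.7],
    [[0.42,-0.89,0.0],-1.7],
    [[0.42,-0.89,0.0],-1.7],
    [[0.42,-0.89,0.0],-1.7]
  ],
  "grip": -1
}}

```text
time: 2.25
position: [0.5828, -0.1978, 0.2228]
tool_rot: [-3.08, 0.618, -0.001]
ft_force: [0.8, 0.5, -0.3]
grip_width: 0.999
```

Call:
{"api": "carry_out", "payload": {
  "motion": [
    [[0.01,-0.035,0.0],0.0],
    [[0.01,-0.06,0.0],0.0],
    [[0.01,-0.06,0.0],0.0],
    [[0.01,-0.06,0.0],0.0],
    [[0.01,-0.06,0.0],0.0]
  ]
}}

```text
time: 2.75
position: [0.5932, -0.2543, 0.2224]
tool_rot: [-3.079, 0.616, 0.0]
ft_force: [0.6, -0.1, -0.1]
grip_width: 1.007
```

```bash
python3 - <<'E'
from h import *
d=eyes.get_image("wrist");s=get_state();print(s["position"],s["time"],np.round(d["extrinsics"],3).tolist())
i=d["pixels"];cv2.imwrite("pics/c.png",i)
for c in("green","red"):
    for k in blobs(i,c,20): p=cen(k);print(c,p.round(1),cv2.contourArea(k),[(cast(d,p,z,1)[:2]*1000).round(1).tolist() for z in(.038,.042,.054,.062)])
E
```

```text
[ 0.5932685  -0.25407484  0.22247089] 2.8 [[0.923, -0.367, -0.113, 0.625], [-0.384, -0.882, -0.272, -0.179], [0.0, 0.294, -0.956, 0.385], [0.0, 0.0, 0.0, 1.0]]
green [236.1 296. ] 68.5 [[493.9, -415.4], [495.4, -412.6], [499.9, -404.5], [502.9, -399.0]]
green [263.2 188.5] 199.0 [[591.2, -279.9], [591.6, -278.7], [592.7, -275.2], [593.5, -272.9]]
red [126.1 241.1] 102.5 [[385.1, -277.6], [387.9, -276.5], [396.1, -273.1], [401.7, -270.8]]
red [400.7  56.6] 1058.0 [[813.4, -187.9], [811.2, -187.8], [804.7, -187.5], [800.4, -187.3]]
```

View pics/c.png

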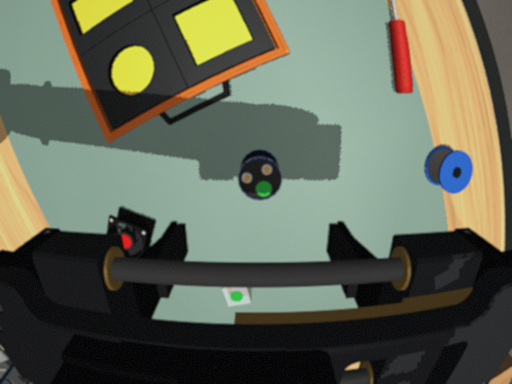

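The wrist view shows the capacitor at (260,175) with its sticker at (263,188), between the fingers' lines. The relay is at (236,296). The round recess is at (132,70) and the large square recess at (213,30).

```bash
cat >> h.py <<'E'
def dark(d,roi,thr=75):
    """largest dark blob inside roi (u0,v0,u1,v1) of an image"""
    u0,v0,u1,v1=roi;g=cv2.cvtColor(d["pixels"],cv2.COLOR_BGR2GRAY)[v0:v1,u0:u1]
    m=cv2.morphologyEx((g<thr).astype(np.uint8)*255,cv2.MORPH_CLOSE,np.ones((7,7),np.uint8))
    cs,_=cv2.findContours(m,cv2.RETR_EXTERNAL,cv2.CHAIN_APPROX_NONE)
    return max(cs,key=cv2.contourArea)+np.array([u0,v0])
def cyl(d,k,fish,H=.062,R=.025):
    o=d["extrinsics"][:2,3];c0=np.mean([cast(d,p[0],H/2,fish)[:2] for p in k],0)
    e=(c0-o)/np.linalg.norm(c0-o);n=np.array([-e[1],e[0]])
    T=np.array([cast(d,p[0],H,fish)[:2] for p in k]);B=np.array([cast(d,p[0],0,fish)[:2] for p in k])
    far=(T@e).max()-R; near=(B@e).min()+R
    w=(T@n);print("far",far*e+n*(w.max()+w.min())/2,"near-along",near-far,"width at top z",np.ptp(w))
E
python3 - <<'E'
from h import *
d=eyes.get_image("wrist")
k=dark(d,(215,135,305,212),60);print(cv2.boundingRect(k));cyl(d,k,1)
for y in blobs(d["pixels"],"yellow",300):print(rect(d,y,.007,1))
x=cv2.cvtColor(d["pixels"],cv2.COLOR_BGR2GRAY);print(x[175,225:300:3],x[140:210:3,260])
t=eyes.get_image("top");k=dark(t,(320,155,360,195),75);print(cv2.boundingRect(k));cyl(t,k,0)
E
```

```text
(239, 150, 42, 49)
far [ 0.59478291 -0.25861509] near-along 0.0046092452912118165 width at top z 0.04641394118022513
(array([490.9, -71. ]), array([65.5, 64.2]), np.float64(1.05))
(array([610.4, -67.6]), array([78.4, 76.5]), np.float64(0.029))
(array([483.9,  48.5]), array([88.1, 59.5]), np.float64(0.03))
[ 90  91  91 102  92  29 121 115 121  51  27  24  25  51  69  38  26  28
  30  91  97  96  97  97  99] [ 94  97  97  79  10  23  45  30  28  34  43  27  25  27  67  84  84  81
 132  60 128 170 168 168]
(327, 155, 33, 40)
far [ 0.61189898 -0.32310319] near-along -0.0630157206173404 width at top z 0.11182296721152729
```

Call:
{"api": "carry_out", "payload": {
  "motion": [
    [[0.001,-0.007,-0.04],0.0],
    [[0.001,-0.007,-0.09],0.0],
    [[0.001,-0.007,-0.13],0.0],
    [[0.001,-0.007,-0.165],0.0],
    [[0.001,-0.007,-0.185],0.0],
    [[0.001,-0.007,-0.2],0.0],
    [[0.001,-0.007,-0.2],0.0],
    [[0.001,-0.007,-0.2],0.0]
  ]
}}

```text
time: 3.7
position: [0.5945, -0.2632, 0.0235]
tool_rot: [3.08, -0.619, 0.002]
ft_force: [-0.3, 0.1, 0.6]
grip_width: 0.998
```

Call:
{"api": "carry_out", "payload": {
  "motion": [
    [[0,0,0],0.0],
    [[0,0,0],0.0],
    [[0,0,0],0.0],
    [[0,0,0],0.0],
    [[0,0,0],0.0],
    [[0,0,0],0.0],
    [[0,0,0],0.0],
    [[0,0,0],0.0]
  ],
  "grip": 1,
  "squeeze": 25
}}

```text
time: 4.5
position: [0.5935, -0.2631, 0.0227]
tool_rot: [-3.08, 0.619, 0.001]
ft_force: [-1.3, 1.2, 3.0]
grip_width: 0.568
```

Call:
{"api": "carry_out", "payload": {
  "motion": [
    [[0,0,0.03],0.0],
    [[0,0,0.075],0.0],
    [[0,0.01,0.1],0.0],
    [[-0.025,0.05,0.1],0.0],
    [[-0.05,0.095,0.1],0.0],
    [[-0.075,0.14,0.1],0.0],
    [[-0.095,0.18,0.1],0.0],
    [[-0.101,0.191,0.1],0.0],
    [[-0.101,0.191,0.1],0.0],
    [[-0.101,0.191,0.1],0.0]
  ]
}}

```text
time: 5.5
position: [0.4931, -0.0728, 0.1227]
tool_rot: [3.08, -0.619, 0.002]
ft_force: [-1.0, -0.6, -1.4]
grip_width: 0.57
```

```bash
python3 - <<'E'
from h import *
d=eyes.get_image("wrist");s=get_state();print(s["position"],s["ft_force"])
i=d["pixels"];cv2.imwrite("pics/d.png",i)
for k in blobs(i,"yellow",300):print(cen(k),rect(d,k,.007,1))
for k in blobs(i,"green",20): p=cen(k);print(p,cast(d,p,s["position"][2]-.0227+.062,1),cv2.contourArea(k))
E
```

```text
[ 0.49318772 -0.07360197  0.12268485] [ 1.35294474 -0.58044778 -1.55594741]
[255.61730125 175.36159776] (array([495.9, -64.7]), array([66.7, 46.1]), np.float64(2.745))
[364.8875403  136.68341867] (array([611.9, -69.9]), array([77.1, 76.5]), np.float64(1.601))
[204.76118879  73.16436125] (array([489.4,  46.2]), array([98.3, 63.6]), np.float64(0.028))
[319.43604576  25.29399666] (array([608.8,  49.4]), array([53.4, 51.7]), np.float64(1.599))
[265.10589036 294.20258767] [ 0.49229504 -0.08590245  0.16198485] 489.5
```

View pics/d.png

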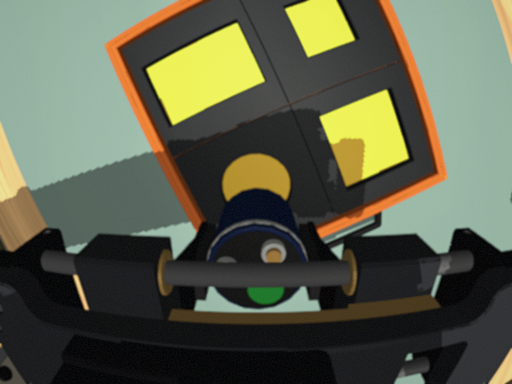

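The capacitor is held upright over the round recess (256,175), with its sticker at (265,294). From the other three recesses its centre works out at (492.5, -73.1) mm, and the tool is within 1 mm of that. Lowering.

Call:
{"api": "carry_out", "payload": {
  "motion": [
    [[0,0,-0.04],0.0],
    [[0,0,-0.07],0.0],
    [[0,0,-0.082],0.0],
    [[0,0,-0.087],0.0],
    [[0,0,-0.09],0.0],
    [[0,0,-0.0915],0.0],
    [[0,0,-0.0925],0.0],
    [[0,0,-0.0925],0.0]
  ]
}}

```text
time: 6.35
position: [0.4934, -0.0721, 0.0308]
tool_rot: [-3.079, 0.619, -0.002]
ft_force: [0.0, 0.1, -2.0]
grip_width: 0.573
```

Call:
{"api": "carry_out", "payload": {
  "motion": [
    [[0,0,-0.0008],0.0],
    [[0,0,-0.0015],0.0],
    [[0,0,-0.0015],0.0]
  ]
}}

```text
time: 6.65
position: [0.4933, -0.072, 0.0296]
tool_rot: [-3.079, 0.619, -0.001]
ft_force: [-2.5, 0.4, 5.0]
grip_width: 0.569
```

Contact, so I'll release partway and lift.

Call:
{"api": "carry_out", "payload": {
  "motion": [
    [[0,0,0],0.0],
    [[0,0,0],0.0],
    [[0,0,0],0.0],
    [[0,0,0],0.0]
  ],
  "grip": 0.65
}}

```text
time: 7.05
position: [0.4933, -0.072, 0.0296]
tool_rot: [-3.079, 0.619, -0.001]
ft_force: [-1.2, -0.1, 5.2]
grip_width: 0.566
```

```bash
python3 -c "
from bench import get_state
s=get_state();print(s['grip_width'],s['ft_force'],s['position'])"
```

```text
0.5658225636934683 [-1.19327832 -0.14489174  5.22354272] [ 0.49328022 -0.07204493  0.02959581]
```

Call:
{"api": "carry_out", "payload": {
  "motion": [
    [[0,0,0],0.0],
    [[0,0,0],0.0],
    [[0,0,0],0.0],
    [[0,0,0],0.0],
    [[0,0,0],0.0]
  ],
  "grip": -0.6
}}

```text
time: 7.55
position: [0.4927, -0.0722, 0.0285]
tool_rot: [3.08, -0.619, 0.0]
ft_force: [0.2, -0.5, 0.8]
grip_width: 0.795
```

Call:
{"api": "carry_out", "payload": {
  "motion": [
    [[0,0,0.04],0.0],
    [[0,0,0.09],0.0],
    [[0,-0.01,0.135],0.0],
    [[0,-0.05,0.155],0.0],
    [[0.001,-0.1,0.16],0.0],
    [[0.003,-0.15,0.16],0.0],
    [[0.005,-0.2,0.16],0.0],
    [[0.006,-0.25,0.16],0.0],
    [[0.007,-0.29,0.16],0.0],
    [[0.007,-0.32,0.16],0.0],
    [[0.007,-0.32,0.16],0.0],
    [[0.007,-0.32,0.16],0.0],
    [[0.007,-0.32,0.16],0.0]
  ],
  "grip": -1
}}

```text
time: 8.85
position: [0.5004, -0.3904, 0.1883]
tool_rot: [-3.079, 0.616, 0.0]
ft_force: [0.8, 0.3, 0.1]
grip_width: 1.003
```

```bash
python3 - <<'E'
from h import *
d=eyes.get_image("wrist");s=get_state();print(s["position"])
i=d["pixels"]
for k in blobs(i,"yellow",300):print(cen(k),rect(d,k,.007,1))
for k in blobs(i,"green",20): p=cen(k);print(p,cast(d,p,.054,1),cv2.contourArea(k))
a=cv2.resize(i[120:300,180:340],None,fx=3,fy=3,interpolation=cv2.INTER_CUBIC)
t=eyes.get_image("top")["pixels"]; b=cv2.resize(t[150:240,210:310],None,fx=3,fy=6)
cv2.imwrite("pics/e.png",np.hstack([a,b]))
E
```

```text
[ 0.50058488 -0.3901785   0.18840404]
[261.44565217 191.75845411] [ 0.50017304 -0.40401682  0.054     ] 138.0
```

View pics/e.png

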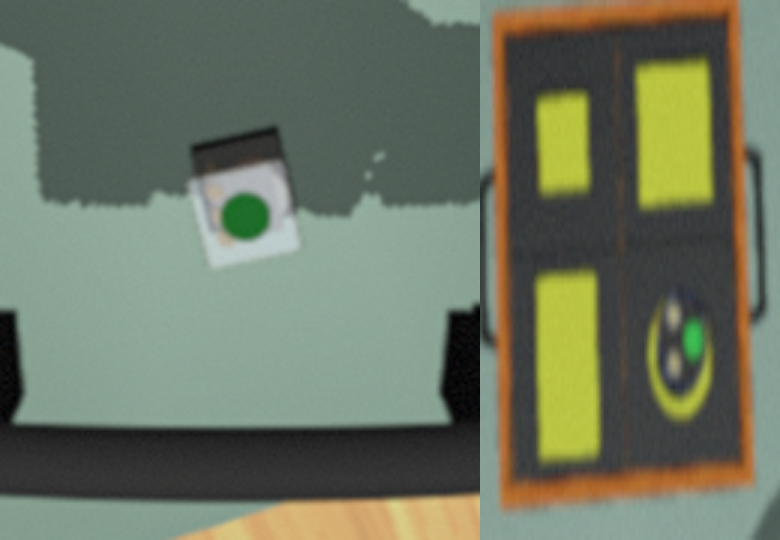

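The capacitor sits in its round recess with yellow visible all round it. The relay's sticker is at (261,192), with its far top edge running from (250,209) to (280,203).

```bash
python3 - <<'E'
from h import *
d=eyes.get_image("wrist")
for z,a,b in((.054,(210,268),(300,248)),(0,(192,147),(277,127)),(.054,(191,180),(210,268)),(.054,(284,160),(300,248))):
    A,B=[cast(d,(180+p[0]/3,120+p[1]/3),z,1) for p in(a,b)];v=B-A
    print(A[:2],B[:2],np.linalg.norm(v),np.degrees(np.arctan2(v[1],v[0])))
s=get_state()["tool_rot"];print(np.degrees(2*np.arctan2(s[1],s[0])))
E
```

```text
[ 0.4817034  -0.41747969] [ 0.51409202 -0.42276449] 0.032816944262459354 -9.267196722106346
[ 0.48619909 -0.38522037] [ 0.52101112 -0.39072233] 0.035244135148446154 -8.981176723152974
[ 0.48832348 -0.38502284] [ 0.4817034  -0.41747969] 0.03312510056603383 -101.52823563638087
[ 0.5206349  -0.39072643] [ 0.51409202 -0.42276449] 0.03269933442064399 -101.54233344825239
337.40422209625115
```

Call:
{"api": "carry_out", "payload": {
  "motion": [
    [[0,-0.008,-0.03],0.11],
    [[0,-0.0145,-0.07],0.22],
    [[0,-0.0145,-0.11],0.22],
    [[0,-0.0145,-0.14],0.22],
    [[0,-0.0145,-0.16],0.22],
    [[0,-0.0145,-0.17],0.22],
    [[0,-0.0145,-0.171],0.22],
    [[0,-0.0145,-0.171],0.22]
  ]
}}

```text
time: 9.8
position: [0.5005, -0.4068, 0.0186]
tool_rot: [3.129, -0.277, 0.002]
ft_force: [-0.3, -0.6, 1.1]
grip_width: 0.996
```

Call:
{"api": "carry_out", "payload": {
  "motion": [
    [[0,0,0],0.0],
    [[0,0,0],0.0],
    [[0,0,0],0.0],
    [[0,0,0],0.0],
    [[0,0,0],0.0],
    [[0,0,0],0.0],
    [[0,0,0],0.0],
    [[0,0,0],0.0],
    [[0,0,0],0.0],
    [[0,0,0],0.0]
  ],
  "grip": 1,
  "squeeze": 20
}}

```text
time: 10.8
position: [0.4997, -0.4066, 0.0175]
tool_rot: [-3.129, 0.278, 0.0]
ft_force: [-0.1, -0.3, -0.7]
grip_width: 0.411
```

Call:
{"api": "carry_out", "payload": {
  "motion": [
    [[0,0,0.03],0.0],
    [[0,0,0.075],0.0],
    [[0,0.01,0.11],0.0],
    [[0.012,0.05,0.12],0.0],
    [[0.024,0.1,0.12],0.0],
    [[0.036,0.148,0.12],0.0],
    [[0.048,0.196,0.12],0.04],
    [[0.06,0.244,0.12],0.08],
    [[0.072,0.292,0.12],0.12],
    [[0.083,0.34,0.12],0.16],
    [[0.095,0.385,0.12],0.2],
    [[0.103,0.425,0.12],0.205],
    [[0.109,0.447,0.12],0.205],
    [[0.109,0.4535,0.12],0.205],
    [[0.109,0.4535,0.12],0.205],
    [[0.109,0.4535,0.12],0.205]
  ]
}}

```text
time: 12.4
position: [0.6083, 0.0442, 0.1376]
tool_rot: [3.14, 0.04, -0.0]
ft_force: [0.4, 0.3, -0.2]
grip_width: 0.416
```

```bash
python3 - <<'E'
from h import *
d=eyes.get_image("wrist");s=get_state();print(s["position"],s["tool_rot"],s["ft_force"])
i=d["pixels"];cv2.imwrite("pics/f.png",i)
for k in blobs(i,"yellow",300):print(cen(k),rect(d,k,.007,1))
for k in blobs(i,"green",20): p=cen(k);print(p,cast(d,p,s["position"][2]-.0175+.054,1),cast(d,p,.069,1),cv2.contourArea(k))
E
```

```text
[0.60841518 0.04394152 0.13768882] [ 3.14027436e+00  3.85748119e-02 -2.22177442e-05] [-0.75445295  0.39632724 -0.7484227 ]
[256.14392245 296.44780015] (array([ 611.6, -101.4]), array([78.7, 14.2]), np.float64(0.027))
[255.47666667 175.10468085] (array([607.2,  49.7]), array([54. , 48.6]), np.float64(0.026))
[146.3728988  177.17987421] (array([487.5,  44.7]), array([95.8, 62.7]), np.float64(0.034))
[456.91929134 123.11712598] (array([882.2, 120.4]), array([163.3,  81.6]), np.float64(2.869))
[256.63425926 258.15817901] [0.60848334 0.05196239 0.17418882] [ 0.6099623 -0.0101945  0.069    ] 216.0
```

View pics/f.png

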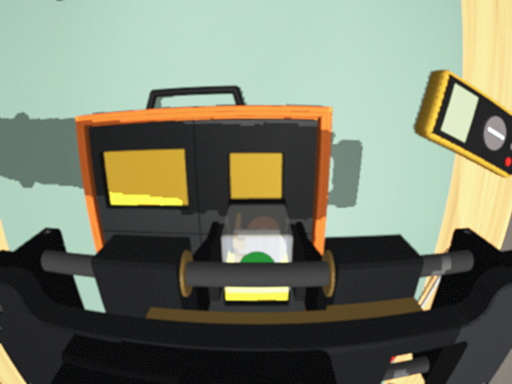

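The relay is held square above the small recess (256,175), with its sticker at (257,258) partly hidden by the gripper bar. I'll shift 3 mm in y and lower.

Call:
{"api": "carry_out", "payload": {
  "motion": [
    [[0,0.002,-0.04],0.0],
    [[0,0.003,-0.08],0.0],
    [[0,0.003,-0.1],0.0],
    [[0,0.003,-0.108],0.0],
    [[0,0.003,-0.111],0.0],
    [[0,0.003,-0.1125],0.0],
    [[0,0.003,-0.1125],0.0]
  ]
}}

```text
time: 13.15
position: [0.6098, 0.0495, 0.0264]
tool_rot: [-3.141, -0.043, -0.004]
ft_force: [0.1, -0.4, 0.2]
grip_width: 0.415
```

Call:
{"api": "carry_out", "payload": {
  "motion": [
    [[0,-0.002,-0.0005],0.0],
    [[0,-0.002,-0.0015],0.0],
    [[0,-0.002,-0.0015],0.0]
  ]
}}

```text
time: 13.45
position: [0.6095, 0.0475, 0.0245]
tool_rot: [3.141, 0.044, 0.003]
ft_force: [-0.2, -0.7, 3.0]
grip_width: 0.414
```

Touching down, so I'll release.

Call:
{"api": "carry_out", "payload": {
  "motion": [
    [[0,0,0],0.0],
    [[0,0,0],0.0],
    [[0,0,0],0.0],
    [[0,0,0],0.0],
    [[0,0,0],0.0]
  ],
  "grip": -0.4
}}

```text
time: 13.95
position: [0.6086, 0.0479, 0.0235]
tool_rot: [3.141, 0.044, -0.0]
ft_force: [0.5, -0.3, 0.0]
grip_width: 0.688
```

Call:
{"api": "carry_out", "payload": {
  "motion": [
    [[0,0,0.04],0.0],
    [[0,0,0.09],0.0],
    [[-0.005,0.012,0.135],0.0],
    [[-0.02,0.05,0.16],0.0],
    [[-0.037,0.1,0.16],0.03],
    [[-0.055,0.145,0.16],0.06],
    [[-0.072,0.19,0.16],0.09],
    [[-0.09,0.235,0.16],0.105],
    [[-0.105,0.28,0.16],0.105],
    [[-0.12,0.325,0.16],0.105],
    [[-0.1265,0.355,0.16],0.105],
    [[-0.1265,0.365,0.16],0.105],
    [[-0.1265,0.365,0.16],0.105],
    [[-0.1265,0.365,0.16],0.105]
  ],
  "grip": -1
}}

```text
time: 15.35
position: [0.4835, 0.4105, 0.1835]
tool_rot: [3.133, 0.205, 0.001]
ft_force: [-0.4, 0.3, -0.1]
grip_width: 0.996
```

```bash
python3 - <<'E'
from h import *
d=eyes.get_image("wrist");s=get_state();print(s["position"],s["tool_rot"])
i=d["pixels"]
for k in blobs(i,"green",20): p=cen(k);print(p,cast(d,p,.038,1),cv2.contourArea(k))
a=cv2.resize(i[80:280,180:340],None,fx=3,fy=3,interpolation=cv2.INTER_CUBIC)
t=eyes.get_image("top")["pixels"]; b=cv2.resize(t[150:240,210:310],None,fx=3,fy=6.667)[:600]
cv2.imwrite("pics/g.png",np.hstack([a,b[:600]]))
E
```

```text
[0.48372722 0.41013789 0.18363779] [3.13363718e+00 2.03082129e-01 8.31236592e-04]
[254.82518269 179.29735807] [0.48216847 0.40755231 0.038     ] 296.5
```

View pics/g.png

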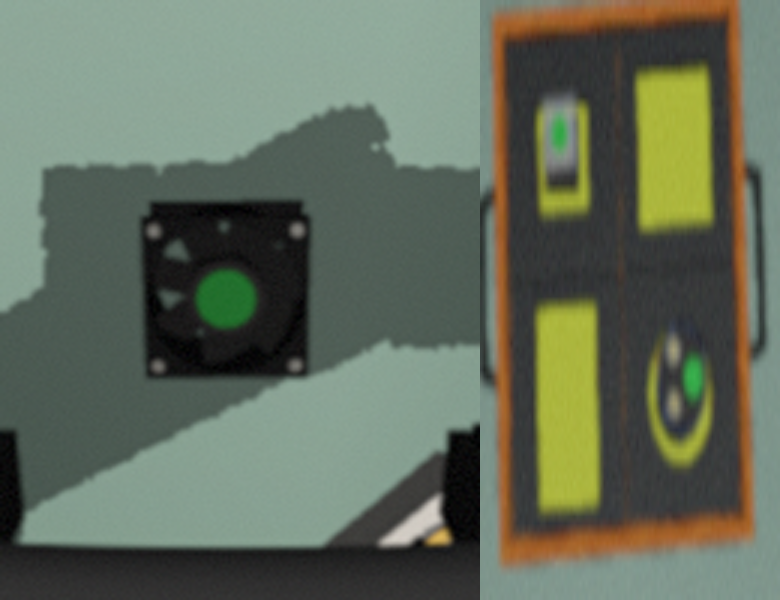

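The relay sits in its recess, yellow visible all round. The fan is centred at (255,179) with its edges within 1° of the tool.

Call:
{"api": "carry_out", "payload": {
  "motion": [
    [[-0.001,-0.002,-0.035],0.0],
    [[-0.001,-0.0025,-0.08],0.0],
    [[-0.001,-0.0025,-0.12],0.0],
    [[-0.001,-0.0025,-0.145],0.0],
    [[-0.001,-0.0025,-0.16],0.0],
    [[-0.001,-0.0025,-0.167],0.0],
    [[-0.001,-0.0025,-0.168],0.0],
    [[-0.001,-0.0025,-0.168],0.0]
  ]
}}

```text
time: 16.25
position: [0.4823, 0.4108, 0.017]
tool_rot: [-3.133, -0.208, -0.003]
ft_force: [0.2, -1.1, -0.3]
grip_width: 1.001
```

Call:
{"api": "carry_out", "payload": {
  "motion": [
    [[0,0,0],0.0],
    [[0,0,0],0.0],
    [[0,0,0],0.0],
    [[0,0,0],0.0],
    [[0,0,0],0.0],
    [[0,0,0],0.0],
    [[0,0,0],0.0]
  ],
  "grip": 1,
  "squeeze": 25
}}

```text
time: 16.95
position: [0.4813, 0.4105, 0.0159]
tool_rot: [-3.134, -0.209, -0.0]
ft_force: [-0.6, -0.0, 1.3]
grip_width: 0.689
```

Call:
{"api": "carry_out", "payload": {
  "motion": [
    [[0,0,0.03],0.0],
    [[0,0,0.075],0.0],
    [[0.003,-0.01,0.11],0.0],
    [[0.013,-0.05,0.12],0.0],
    [[0.027,-0.1,0.12],0.0],
    [[0.04,-0.148,0.12],-0.03],
    [[0.053,-0.196,0.12],-0.06],
    [[0.066,-0.244,0.12],-0.09],
    [[0.08,-0.292,0.12],-0.105],
    [[0.093,-0.34,0.12],-0.105],
    [[0.106,-0.388,0.12],-0.105],
    [[0.118,-0.43,0.12],-0.105],
    [[0.126,-0.46,0.12],-0.105],
    [[0.13,-0.475,0.12],-0.105],
    [[0.13,-0.478,0.12],-0.105],
    [[0.13,-0.478,0.12],-0.105],
    [[0.13,-0.478,0.12],-0.105]
  ]
}}

```text
time: 18.65
position: [0.611, -0.0657, 0.1352]
tool_rot: [-3.14, -0.047, 0.001]
ft_force: [0.2, 0.8, -1.1]
grip_width: 0.687
```

```bash
python3 - <<'E'
from h import *
d=eyes.get_image("wrist");s=get_state();print(s["position"],s["tool_rot"],s["ft_force"])
i=d["pixels"];cv2.imwrite("pics/i.png",i)
for k in blobs(i,"yellow",300):print(cen(k),rect(d,k,.007,1))
for k in blobs(i,"green",20): p=cen(k);print(p,cast(d,p,s["position"][2]-.0159+.038,1),cv2.contourArea(k))
E
```

```text
[ 0.6110596  -0.0654495   0.13529858] [-3.14016194e+00 -4.82095745e-02  7.80039748e-04] [ 0.51817702  0.97379982 -1.5030456 ]
[151.90668081 181.05514316] (array([497.9, -68. ]), array([67.5, 45.2]), np.float64(2.215))
[256.17651289 168.98113729] (array([610.1, -52.8]), array([78. , 41.5]), np.float64(0.031))
[250.92989484  77.1977967 ] (array([607. ,  49.4]), array([53.9, 53. ]), np.float64(0.03))
[140.7546435   72.26506225] (array([487.7,  46.1]), array([95.5, 64. ]), np.float64(0.027))
[462.49673203  43.41923436] (array([858.4,  99.5]), array([146.4,  40.1]), np.float64(2.607))
[256.66812609 254.14535902] [ 0.61125999 -0.06392901  0.15739858] 571.0
[124.25770308 214.83753501] [ 0.53826302 -0.0442411   0.15739858] 297.5
[259.18303811  57.41277509] [0.60935976 0.03626259 0.15739858] 310.5
```

View pics/i.png

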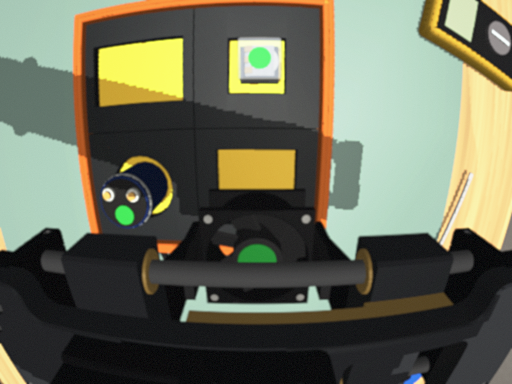

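The fan is held level over the large recess, whose visible part is at (256,169). The relay (259,57) and capacitor (124,215) are sitting well. Lowering.

Call:
{"api": "carry_out", "payload": {
  "motion": [
    [[0,-0.002,-0.04],0.0],
    [[0,-0.002,-0.08],0.0],
    [[0,-0.002,-0.1],0.0],
    [[0,-0.002,-0.107],0.0],
    [[0,-0.002,-0.11],0.0],
    [[0,-0.002,-0.1115],0.0],
    [[0,-0.002,-0.1115],0.0]
  ]
}}

```text
time: 19.4
position: [0.6123, -0.0695, 0.0254]
tool_rot: [-3.141, -0.045, -0.004]
ft_force: [-1.0, -0.5, -1.3]
grip_width: 0.691
```

Call:
{"api": "carry_out", "payload": {
  "motion": [
    [[0,0,-0.0006],0.0],
    [[0,0,-0.0012],0.0],
    [[0,0,-0.0012],0.0]
  ]
}}

```text
time: 19.7
position: [0.6114, -0.0697, 0.0233]
tool_rot: [-3.141, -0.044, -0.001]
ft_force: [0.2, -0.1, -1.6]
grip_width: 0.684
```

Call:
{"api": "carry_out", "payload": {
  "motion": [
    [[0,0.0015,-0.0005],0.0],
    [[0,0.0015,-0.001],0.0],
    [[0,0.0015,-0.001],0.0]
  ]
}}

```text
time: 20.0
position: [0.6115, -0.0688, 0.0229]
tool_rot: [3.141, 0.043, 0.001]
ft_force: [-1.6, -0.7, 4.8]
grip_width: 0.689
```

Call:
{"api": "carry_out", "payload": {
  "motion": [
    [[0,0,0],0.0],
    [[0,0,0],0.0],
    [[0,0,0],0.0],
    [[0,0,0],0.0],
    [[0,0,0],0.0]
  ],
  "grip": -0.75
}}

```text
time: 20.5
position: [0.6112, -0.068, 0.0217]
tool_rot: [-3.141, -0.044, 0.0]
ft_force: [0.3, 0.2, 0.2]
grip_width: 0.87
```

Call:
{"api": "carry_out", "payload": {
  "motion": [
    [[0,0,0.04],0.0],
    [[0,0,0.09],0.0],
    [[0,0.012,0.135],-0.05],
    [[-0.005,0.05,0.16],-0.15],
    [[-0.01,0.1,0.16],-0.25],
    [[-0.014,0.148,0.16],-0.35],
    [[-0.018,0.196,0.16],-0.45],
    [[-0.023,0.244,0.16],-0.55],
    [[-0.027,0.29,0.16],-0.65],
    [[-0.031,0.33,0.16],-0.68],
    [[-0.034,0.36,0.16],-0.68],
    [[-0.034,0.368,0.16],-0.68],
    [[-0.034,0.368,0.16],-0.68],
    [[-0.034,0.368,0.16],-0.68]
  ],
  "grip": -1
}}

```text
time: 21.9
position: [0.5779, 0.2974, 0.1819]
tool_rot: [2.974, -1.009, 0.001]
ft_force: [-0.5, -0.7, -0.6]
grip_width: 1.001
```

```bash
python3 - <<'E'
from h import *
d=eyes.get_image("wrist");s=get_state();r=s["tool_rot"];print(s["position"],np.degrees(2*np.arctan2(r[1],r[0])))
i=d["pixels"]
for k in blobs(i,"green",20): p=cen(k);print(p,cast(d,p,.042,1),cv2.contourArea(k))
a=cv2.resize(i[80:280,180:340],None,fx=3,fy=3,interpolation=cv2.INTER_CUBIC)
t=eyes.get_image("top")["pixels"]; b=cv2.resize(t[150:240,210:310],None,fx=3,fy=6.667)[:600]
cv2.imwrite("pics/j.png",np.hstack([a,b[:600]]))
E
```

```text
[0.57811381 0.29695039 0.18207488] -37.55397040141294
[255.06835637 179.70353303] [0.57585525 0.2972541  0.042     ] 217.0
```

View pics/j.png

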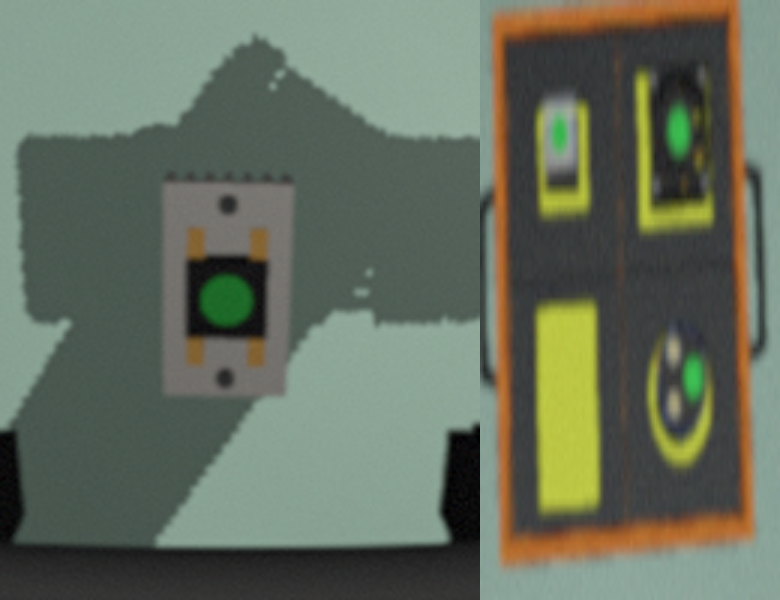

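The fan sits in its recess. The rectifier's sticker is at (255,180), and its two bolts are in line with the tool to about 1°.

Call:
{"api": "carry_out", "payload": {
  "motion": [
    [[-0.002,0,-0.035],0.0],
    [[-0.002,0,-0.08],0.0],
    [[-0.002,0,-0.12],0.0],
    [[-0.002,0,-0.145],0.0],
    [[-0.002,0,-0.16],0.0],
    [[-0.002,0,-0.167],0.0],
    [[-0.002,0,-0.1685],0.0],
    [[-0.002,0,-0.1685],0.0]
  ]
}}

```text
time: 22.8
position: [0.5763, 0.3, 0.0147]
tool_rot: [-2.974, 1.006, -0.002]
ft_force: [0.1, 0.7, 0.2]
grip_width: 1.001
```

Call:
{"api": "carry_out", "payload": {
  "motion": [
    [[0,0,0],0.0],
    [[0,0,0],0.0],
    [[0,0,0],0.0],
    [[0,0,0],0.0],
    [[0,0,0],0.0],
    [[0,0,0],0.0],
    [[0,0,0],0.0],
    [[0,0,0],0.0],
    [[0,0,0],0.0]
  ],
  "grip": 1,
  "squeeze": 40
}}

```text
time: 23.7
position: [0.5755, 0.2997, 0.0134]
tool_rot: [2.976, -1.006, 0.001]
ft_force: [0.9, -0.7, 0.5]
grip_width: 0.528
```

Call:
{"api": "carry_out", "payload": {
  "motion": [
    [[0,0,0.025],0.0],
    [[0,0,0.065],0.0],
    [[-0.003,-0.01,0.1],-0.05],
    [[-0.015,-0.045,0.11],-0.15],
    [[-0.03,-0.09,0.11],-0.28],
    [[-0.045,-0.135,0.11],-0.42],
    [[-0.06,-0.18,0.11],-0.56],
    [[-0.073,-0.22,0.11],-0.7],
    [[-0.081,-0.245,0.11],-0.83],
    [[-0.085,-0.254,0.11],-0.89],
    [[-0.085,-0.254,0.11],-0.89],
    [[-0.085,-0.254,0.11],-0.89],
    [[-0.085,-0.254,0.11],-0.89]
  ]
}}

```text
time: 25.0
position: [0.4904, 0.0471, 0.1233]
tool_rot: [2.256, -2.186, 0.0]
ft_force: [0.1, -0.5, -2.6]
grip_width: 0.526
```

```bash
python3 - <<'E'
from h import *
d=eyes.get_image("wrist");s=get_state();r=s["tool_rot"];print(s["position"],np.degrees(2*np.arctan2(r[1],r[0])),s["ft_force"])
i=d["pixels"];cv2.imwrite("pics/k.png",i)
for k in blobs(i,"yellow",300):print(cen(k),rect(d,k,.007,1))
for k in blobs(i,"green",20): p=cen(k);print(p,cast(d,p,s["position"][2]-.0134+.042,1),cv2.contourArea(k))
E
```

```text
[0.49040202 0.04695666 0.12331304] -88.19523699014424 [ 0.01011311  0.05651017 -2.36349392]
[365.05311355 184.83058608] (array([495.8, -66.9]), array([68.2, 44.7]), np.float64(2.587))
[258.39638368 157.6999395 ] (array([513.9,  46.6]), array([63.9, 45.3]), np.float64(1.603))
[260.64221716  74.30432802] (array([607.5,  49.1]), array([53.9, 53.5]), np.float64(0.033))
[366.24697629  81.83841316] (array([610.9, -70.6]), array([78.7, 74.9]), np.float64(0.031))
[256.65124555 257.34045077] [0.49379268 0.04773337 0.15191304] 281.0
[408.61305732 206.37101911] [ 0.5236523  -0.0315632   0.15191304] 314.0
[399.96905941  66.08539604] [ 0.59406443 -0.01731589  0.15191304] 404.0
[257.98765432  50.61985597] [0.59437041 0.05037153 0.15191304] 324.0
```

View pics/k.png

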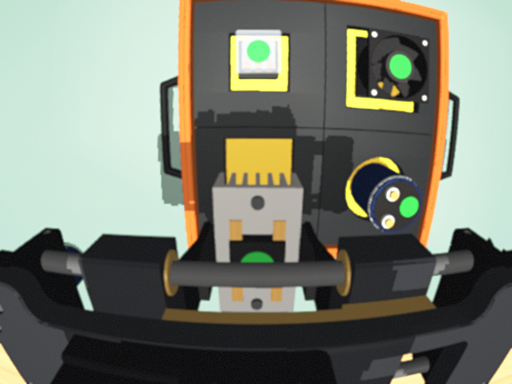

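The rectifier hangs level and lined up with its recess (258,158). The other three parts are seated. Lowering.

Call:
{"api": "carry_out", "payload": {
  "motion": [
    [[0,0,-0.04],0.0],
    [[0,0,-0.075],0.0],
    [[0,0,-0.092],0.0],
    [[0,0,-0.098],0.0],
    [[0,0,-0.1005],0.0],
    [[0,0,-0.1015],0.0],
    [[0,0,-0.102],0.0],
    [[0,0,-0.102],0.0]
  ]
}}

```text
time: 25.85
position: [0.491, 0.0462, 0.0222]
tool_rot: [-2.252, 2.188, -0.001]
ft_force: [-0.3, -0.1, -2.3]
grip_width: 0.526
```

Call:
{"api": "carry_out", "payload": {
  "motion": [
    [[0,0,-0.0004],0.0],
    [[0,0,-0.0008],0.0],
    [[0,0,-0.0008],0.0]
  ]
}}

```text
time: 26.15
position: [0.4903, 0.0459, 0.0207]
tool_rot: [-2.253, 2.189, 0.0]
ft_force: [-0.3, -0.6, -1.7]
grip_width: 0.524
```

Call:
{"api": "carry_out", "payload": {
  "motion": [
    [[0,0,-0.0004],0.0],
    [[0,0,-0.0007],0.0],
    [[0,0,-0.0007],0.0]
  ]
}}

```text
time: 26.45
position: [0.4903, 0.0459, 0.0204]
tool_rot: [2.253, -2.189, -0.001]
ft_force: [-2.2, 0.3, 4.9]
grip_width: 0.53
```

Call:
{"api": "carry_out", "payload": {
  "motion": [
    [[0,0,0],0.0],
    [[0,0,0.0005],0.0],
    [[0,0,0.001],0.0],
    [[0,0,0.001],0.0],
    [[0,0,0.001],0.0]
  ],
  "grip": -0.5
}}

```text
time: 26.95
position: [0.4902, 0.0458, 0.0209]
tool_rot: [2.253, -2.189, 0.0]
ft_force: [-0.0, 0.2, -0.0]
grip_width: 0.743
```

Call:
{"api": "carry_out", "payload": {
  "motion": [
    [[0,0,0.02],0.0],
    [[0,0,0.06],0.0],
    [[0,0,0.11],0.0],
    [[0,0,0.16],0.0],
    [[-0.005,0.02,0.2],0.0],
    [[-0.01,0.06,0.22],0.0],
    [[-0.01,0.11,0.22],0.0],
    [[-0.01,0.16,0.22],0.0],
    [[-0.01,0.21,0.22],0.0],
    [[-0.01,0.25,0.22],0.0],
    [[-0.01,0.25,0.22],0.0]
  ]
}}

```text
time: 28.05
position: [0.4777, 0.3033, 0.2396]
tool_rot: [2.264, -2.177, -0.001]
ft_force: [-0.2, 0.2, -1.1]
grip_width: 0.751
```

```bash
python3 - <<'E'
from h import *
s=get_state();print(s["position"],s["ft_force"],s["grip_width"],s["time"])
t=eyes.get_image("top");q=eyes.get_image("side")
for n,d in(("top",t),("side",q)):
  for c in("green","red"):
    for k in blobs(d["pixels"],c,8): p=cen(k);print(n,c,p.round(1),[(cast(d,p,z)[:2]*1000).round(0).tolist() for z in(.038,.045,.049,.061,.062,.069)])
a=cv2.resize(t["pixels"][145:240,205:310],(400,362),interpolation=cv2.INTER_CUBIC)
b=cv2.resize(q["pixels"][165:260,200:335],(400,362),interpolation=cv2.INTER_CUBIC)
cv2.imwrite("pics/l.png",np.hstack([a,b]))
E
```

```text
[0.47773113 0.30332292 0.2396335 ] [-0.17659906  0.17163402 -1.09251685] 0.7507977443541027 28.05
top green [238.2 209.5] [[490.0, 45.0], [489.0, 45.0], [489.0, 45.0], [488.0, 44.0], [488.0, 44.0], [487.0, 44.0]]
top green [280.5 206.2] [[498.0, -84.0], [497.0, -84.0], [497.0, -84.0], [495.0, -83.0], [495.0, -83.0], [494.0, -82.0]]
top green [236.  169.5] [[615.0, 50.0], [614.0, 50.0], [613.0, 50.0], [610.0, 49.0], [610.0, 49.0], [608.0, 49.0]]
top green [275.6 169.2] [[613.0, -73.0], [612.0, -72.0], [611.0, -72.0], [609.0, -71.0], [608.0, -71.0], [607.0, -71.0]]
top red [156.2 245.1] [[388.0, 293.0], [388.0, 291.0], [388.0, 290.0], [388.0, 287.0], [388.0, 287.0], [388.0, 285.0]]
top red [345.2 242.8] [[383.0, -277.0], [383.0, -275.0], [383.0, -274.0], [383.0, -271.0], [383.0, -271.0], [383.0, -269.0]]
top red [309.2 105.8] [[818.0, -186.0], [815.0, -184.0], [813.0, -184.0], [809.0, -182.0], [808.0, -182.0], [805.0, -180.0]]
side green [294.9 213.9] [[615.0, -67.0], [612.0, -75.0], [611.0, -79.0], [607.0, -93.0], [606.0, -94.0], [604.0, -102.0]]
side green [248.5 213.5] [[500.0, -47.0], [498.0, -55.0], [498.0, -60.0], [496.0, -74.0], [496.0, -75.0], [494.0, -83.0]]
side green [239.4 188.9] [[491.0, 59.0], [490.0, 49.0], [489.0, 44.0], [487.0, 28.0], [487.0, 27.0], [486.0, 18.0]]
side green [283.5 180. ] [[618.0, 80.0], [616.0, 70.0], [614.0, 65.0], [610.0, 49.0], [610.0, 48.0], [607.0, 38.0]]
side red [208.2 293. ] [[382.0, -278.0], [382.0, -284.0], [382.0, -287.0], [382.0, -297.0], [382.0, -298.0], [382.0, -303.0]]
side red [393.5 245. ] [[812.0, -210.0], [808.0, -216.0], [805.0, -220.0], [798.0, -231.0], [797.0, -232.0], [792.0, -238.0]]
```

View pics/l.png

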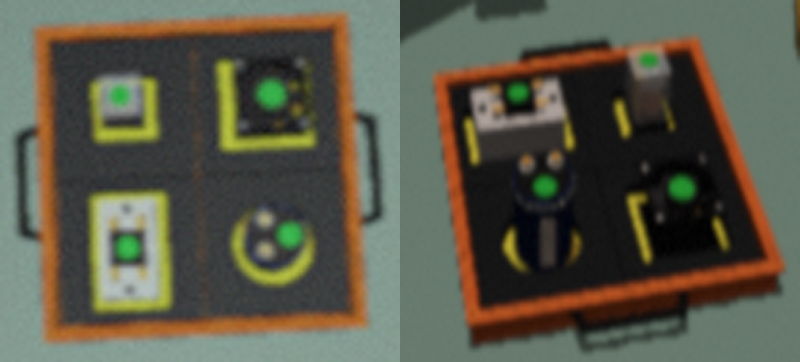

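```bash
python3 -c "
from bench import ticket
print(ticket.close_job())"
```

```text
the job is handed in; nothing more can be done
None
```

All four green-sticker parts are in their own recesses, and I handed the job in at about 28 s of the 109 s allowed. I placed them in the order given: capacitor, relay, fan, rectifier. Each was lowered until the wrist felt light contact (about 3–5 N) before I let go.

**Last checks:**
- **Seating:** In the final top and side pictures all four parts stand upright, with yellow recess floor showing beside each. The sticker heights from the two views match parts resting on the recess floors to about 1 mm for the capacitor, relay and rectifier. The fan's two views differ by about 3 mm, which is within the calibration.
- **Fan:** It sits about 2 mm off centre, still well inside the 8 mm clearance.
- **Red-sticker parts:** The gripper never came down near either of them. The red fan did not move. The red capacitor's sticker read about 4 mm (1 pixel) from where it was at the start. I put that down to the arm's shadow or noise, because the side view of it was not available to confirm.

**One slip:** I sent a wrong gripper value when first releasing the capacitor, so it was held for another 0.4 s. The next command released it normally, with no effect on the result.

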